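# Slide the change tray out to the customer

### The job

Hand the customer their change: with your fingertips, gently push the flat brass change tray along the wooden pay ledge towards the customer's side (the long edge with the black strip, away from the robot), red end first, until just its red band sticks out over the edge, with the line between red and brass right over the edge and the tray square to it. The tray stays flat on the ledge the whole time, never lifted or tipped, and nothing else on the ledge or counter may be shifted; leave the tray resting there and take the hand away.

Things in the scene. Friction and masses are not known exactly. Their poses are not given: they have to be found in the camera images.
- tray: flat change tray, 110 x 90 x 8 mm, about 0.2 kg, too wide to grip. Origin: centre of its underside; x along its 110 mm length towards the red end, y across its 90 mm width, z up. The front 35 mm (+x end) is red, the rest brass; a 6 mm floor inside a rim 4 mm wide and 2 mm higher; its four sides are plain upright faces 8 mm tall. It lies loose on the ledge, red end roughly towards the customer's edge but askew by up to 0.3 rad, and slides when pushed.
- tray_line (a point): point on the tray's floor, midway across its width, on the straight line where red meets brass: 20 mm ahead (+x) of the tray's origin, 35 mm behind its red front face, 75 mm ahead of its back face, 6 mm above the underside
- tray_front (a point): point midway along the tray's red front face, 55 mm ahead (+x) of its origin, 6 mm above the underside
- ledge: fixed raised pay ledge of brown wood, 260 mm deep (x) x 500 mm wide (y), its flat top 60 mm above the counter. Origin: centre of its footprint at counter height; x points to the customer's edge, 130 mm ahead of the origin; its yaw differs from run to run by up to about 0.2 rad. Beyond that edge is open air down to the counter.
- ledge_edge (a point): middle of the customer's top edge of the ledge (the edge over the black strip), 60 mm above the counter; axes as the ledge: x outward across the edge, y along the edge
- tub: round white salad tub with red lid, 98 mm across, 43 mm high, loose on the ledge 150 mm or more from the tray's start, centre to centre; leave alone. Origin: centre of its underside
- tin: round aluminium sweets tin with blue lid, 66 mm across, 42 mm high, loose on the ledge beside the other two, also 150 mm or more away, centre to centre; leave alone. Origin: centre of its underside. Tray, tub and tin change places along the ledge from run to run.
- egg_carton: grey-brown egg carton, 105 x 155 x 67 mm, loose on the counter; leave alone. Origin: centre of its underside
- honey: amber jar with yellow cap, 68 mm across, 100 mm high, loose on the counter; leave alone. Origin: centre of its underside
- can: food can with green label, 74 mm across, 110 mm high, loose on the counter; leave alone. Origin: centre of its underside
- pen_cup: blue cup of pens, 76 mm across, 95 mm high (pens to 146 mm), loose on the counter; leave alone. Origin: centre of its underside
Mind the look-alikes: they are no part of the job. Of the things like the tray, leave any that is purple; of the rest the larger one is meant.

How it is judged (in metres and radians):
At the end, for the whole second after the job is handed in: The tray lies flat and still on the ledge, its red-brass line (at mid width) within 8 mm of the customer's edge, red end outward, its length square to the edge within 0.14 rad (8 degrees) (x of tray_line in the frame of ledge_edge between -0.008 and 0.008 m and x of tray_front in the frame of ledge_edge above 0.02 m and z of tray in the frame of ledge_edge between -0.004 and 0.004 m and angle between tray's own z axis and vertical below 0.05 rad and angle between the x axis of tray and the x axis of ledge, either way round below 0.14 rad and linear speed of tray below 0.01 m/s); the robot touches nothing.
It fails at once if the tray is lifted off the ledge, tipped, or falls (z of tray in the frame of ledge_edge above 0.01 m or z of tray in the frame of ledge_edge below -0.01 m or angle between tray's own z axis and vertical above 0.12 rad).
It fails at once if the fingers press on or squeeze the tray with more than 25 N (contact force between the fingers and tray above 25 N).
It fails at once if the salad tub, sweets tin, egg carton, honey jar, green can or pen cup is shifted by more than 15 mm (distance of any of tub, tin, egg_carton, honey, can, pen_cup from where it was at the start of the episode above 0.015 m).
It also fails if it takes over 40 s, if anything falls off the work surface, if the arm or the gripper's body presses on something with over 40 N, if the wrist force passes 120 N, or if a joint passes its speed limit or range.

### The arm

A 6-joint arm with a two-finger parallel gripper is mounted at the origin on the work surface. World frame = base frame: x ahead of the robot, y to its left, z up, the work surface at z = 0. Lengths are in m, angles in degrees, forces in N, time in s.
With the tool pointing down it reaches from about 0.4 to 0.825 m from the base axis. Payload 7 kg.
Tool frame: the origin (TCP) lies midway between the tips of the shut fingers; the grasp point (between the pads) lies 19 mm behind it; x points along the fingers, z is the direction in which the jaws open and shut, and the axes are right-handed (so a half turn about x gives the same grasp; the last joint's range is limited). The gripper opens to 88 mm and grips with 3 to 60 N. Pads are 19 mm wide; open, the fingers measure 130 mm over their backs; the gripper's body (78 mm by 193 mm) begins 47 mm behind the grasp point.
Start: joints at [91.049, 20.546, 0.682, 0, -70.136, -16.507], TCP at [0.18, 0.651, 0.227] pointing down, gripper open.
Joint ranges: [-176.03, 176.03], [-82.01, 121.73], [-58.28, 71.71], [-173.87, 95.51], [-174.79, -0.11], [-173.66, 173.66]. Speed limits (degrees/s): [136.94, 136.94, 172.46, 180, 180, 180].

### API

Orientations are given as [roll, pitch, yaw] about the fixed x, y, z axes, in that order (R = Rz(yaw) Ry(pitch) Rx(roll)).
In Python, from plant import ctrl gives the robot as it stands. The module is installed in compiled form; this text tells all that it offers.
- The arm moves only by the tool servo_tool, never from a script. Its argument "deltas" is a list of rows, each a list of 3 entries, a list of its own where there are three numbers: the turn, a rotation vector about the tool's x, y, z in degrees, then the shift along the tool's x, y, z in cm, then the finger opening in cm, from 0 to 8.76. A call has 1 to 5 rows; each row is the pose to reach, as a shift and turn from the pose measured when the call began, along the tool's axes at that moment; what a row does not reach only later rows make up. A row lasts 1/10 s, in which the tool goes at most 50 mm and 8.59 degrees, less where a joint would pass 70% of its speed; a pose out of reach is approached as far as the arm can. A call with a gripper value outside its range is refused whole. The fingers move at their own pace and stop on an object; the grip force is fixed at half the most. Time passes only in rows, so rows that repeat a pose let the fingers close. It gives the time, the measured TCP pose, the force and the opening at its end, in the units of the state.
- ctrl.get_obs(): the state, without advancing time (a new reading comes with each control period).
- ctrl.snapshot(name): name is "side" or "top" or "wrist"; returns a dict with "image" (480x640x3 uint8, red, green, blue), "vertical_fov" (degrees; the focal length in pixels is half the picture's height over the tangent of half this angle, whatever the lens; pixels are square), "cx", "cy" (the principal point, pixels), "rvec" (rotation vector, rad) and "tvec" (3), from world to camera coordinates, as OpenCV has them. Camera axes: x right, y down, z forward; pixel columns grow to the right and rows downward; lengths in m; the calibration is good to about 2 mm. The wrist camera is an equidistant fisheye: a pixel r from the principal point sees the ray r / f radians off the axis. A picture is of the moment at which its call begins. There is no depth.
- ctrl.close_job(): hands the job in, once; it reports no verdict.
The state is a dict: "clock": time; "joint_pos": joint angles; "qvel": joint speeds; "tau": joint torques, N m; "tool_pos": TCP position; "orientation": TCP orientation; "force": force on the tool from outside, world axes, zero at the start; "moment": the same for the moment, N m; "opening": finger opening in m.
Only numpy, scipy, OpenCV 4.12 (cv2) and the standard library are available. Lean on these libraries where they do the work, as an engineer would, in place of code of your own. Each camera call takes 0.05 s, during which the arm holds its last target. There are 200 camera calls.

## Working session

There is one attempt and no reset: what is moved stays moved. The work goes in short steps, Python scripts to look and compute and a tool call to move; the robot and the scene stay as the last step left them, time stands still between calls to the robot, and variables do not carry over. Pictures are saved under pics/ and viewed, on a budget of 10 in all, crops included, one or two more only if the job needs it, and the job is handed in when it is done.

Besides the shell and the picture viewer there is one more tool, called after "Request:" as a command line: name --argument value ..., lists and objects as JSON in quotes. servo_tool: Moves the arm, as the interface text tells. Its arguments: {"type":"object","properties":{"deltas":{"type":"array","items":{"type":"array"}}},"required":["deltas"]}

```bash
mkdir -p pics; cat > h.py <<'E'
import numpy as np, cv2
from plant import ctrl
from scipy.spatial.transform import Rotation as R
def snap(n):
    s=ctrl.snapshot(n); s['f']=240/np.tan(np.radians(s['vertical_fov']/2)); s['Rm']=cv2.Rodrigues(np.array(s['rvec'],float))[0]; s['t']=np.array(s['tvec'],float).ravel(); s['name']=n; return s
def save(s,p): cv2.imwrite(p,s['image'][:,:,::-1])
def cast(s,uv,z):
    uv=np.atleast_2d(np.array(uv,float)); d=(uv-[s['cx'],s['cy']])/s['f']
    if s['name']=='wrist':
        r=np.linalg.norm(d,axis=1)+1e-9; v=np.c_[d*(np.sin(r)/r)[:,None],np.cos(r)]
    else: v=np.c_[d,np.ones(len(d))]
    w=v@s['Rm']; c=-s['Rm'].T@s['t']
    return c+w*((z-c[2])/w[:,2])[:,None]
def proj(s,P):
    q=np.atleast_2d(P)@s['Rm'].T+s['t']; 
    if s['name']=='wrist':
        n=np.linalg.norm(q[:,:2],axis=1)+1e-9; th=np.arctan2(n,q[:,2]); return q[:,:2]/n[:,None]*(th*s['f'])[:,None]+[s['cx'],s['cy']]
    return q[:,:2]/q[:,2:]*s['f']+[s['cx'],s['cy']]
E
python3 - <<'E'
from h import *
a=snap('top');b=snap('side');c=snap('wrist')
for s in (a,b,c): np.savez('/tmp/%s0.npz'%s['name'],**s)
save(a,'pics/top0.png'); 
cv2.imwrite('pics/sw0.png',cv2.resize(np.vstack([b['image'],c['image']])[:,:,::-1],(400,600)))
for s in(a,b,c):print(s['name'],s['f'],-s['Rm'].T@s['t'],s['cx'],s['cy'])
print(ctrl.get_obs())
E
```

```text
top 477.09775504374704 [ 0.38855168 -0.03099595  1.23234443] 317.1775319870685 241.8633457046756
side 571.9048620585883 [-0.19302399 -1.11455068  0.97904621] 321.4067354943891 235.22740098905265
wrist 371.64829954431775 [0.25340657 0.63075274 0.38330555] 321.42262382596294 230.2540465033305
{'clock': 0.15, 'joint_pos': array([ 9.10492008e+01,  2.05819761e+01,  6.46688519e-01, -1.36009534e-02,
       -7.01347002e+01, -1.65053946e+01]), 'qvel': array([-0.05992401, -0.06873364,  0.06625221,  0.14178139, -0.08485248,
       -0.06658436]), 'tau': array([-1.07106087e-03, -5.83273280e+01,  2.93290150e+01,  7.00112835e+00,
        8.80034087e-03, -1.09097120e-04]), 'tool_pos': array([0.17983929, 0.65023583, 0.22584806]), 'orientation': array([  6.15236229,  89.92885335, -99.30846108]), 'force': array([0.35769515, 0.30281976, 0.90972919]), 'moment': array([-0.01338556,  0.00058987, -0.08044333]), 'opening': 0.08790356206327171}
```

View pics/top0.png

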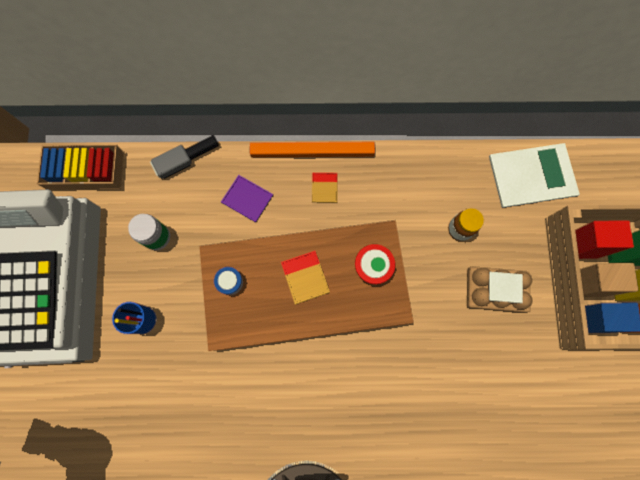

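View pics/sw0.png

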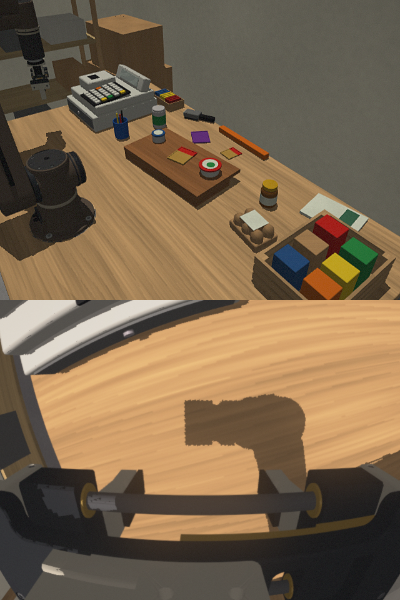

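The top view has three candidates for the tray:
- The red/brass tray on the ledge at (305,278).
- A smaller red/brass one on the counter at (324,188).
- A purple one at (247,198).

I choose the one on the ledge. The tin is at (229,282) and the tub at (376,264). The ledge's far edge runs from (200,246) to (395,221).

```bash
cat >> h.py <<'E'
def masks(im):
    hsv=cv2.cvtColor(im,cv2.COLOR_RGB2HSV); H,S,V=cv2.split(hsv)
    red=((H<6)|(H>174))&(S>190)&(V>120); brass=(H>=14)&(H<=28)&(S>150)&(V>120)
    return red.astype(np.uint8),brass.astype(np.uint8)
def tray(s,roi,zt):
    x0,y0,x1,y1=roi; r,b=masks(s['image']); out=[]
    for m in (r,b,r|b):
        k=np.zeros_like(m);k[y0:y1,x0:x1]=m[y0:y1,x0:x1]; k=cv2.morphologyEx(k,cv2.MORPH_CLOSE,np.ones((3,3)))
        cs=cv2.findContours(k,cv2.RETR_EXTERNAL,cv2.CHAIN_APPROX_NONE)[0]; c=max(cs,key=cv2.contourArea)
        P=cast(s,c[:,0],zt)[:,:2]; rc=cv2.minAreaRect((P*1000).astype(np.float32)); out.append((np.array(rc[0])/1000,rc[1],cv2.boxPoints(rc)/1000))
    return out
E
python3 - <<'E'
from h import *
s=dict(np.load('/tmp/top0.npz')); s['name']='top'
for o in tray(s,(270,240,340,310),0.068): print(o)
im=s['image']; hsv=cv2.cvtColor(im,cv2.COLOR_RGB2HSV)
print(hsv[330,[220,300,380]],hsv[235,300],hsv[360,300])
m=((hsv[:,:,2]<150)&(hsv[:,:,0]<16)).astype(np.uint8); k=np.zeros_like(m);k[210:360,190:425]=m[210:360,190:425]
c=max(cv2.findContours(k,0,1)[0],key=cv2.contourArea)
h=cv2.convexHull(c); print(cv2.approxPolyDP(h,6,True)[:,0].tolist())
rc=cv2.minAreaRect((cast(s,c[:,0],0.06)[:,:2]*1000).astype(np.float32)); print(rc,cv2.boxPoints(rc))
v=im.copy(); 
cv2.imwrite('pics/crop0.png',cv2.resize(im[205:360,190:425,::-1],None,fx=3,fy=3))
E
```

```text
(array([0.59400293, 0.00889214]), (32.656700134277344, 88.40525817871094), array([[ 0.56462246,  0.04573334],
       [ 0.5923779 , -0.03820188],
       [ 0.6233834 , -0.02794906],
       [ 0.5956279 ,  0.05598616]], dtype=float32))
(array([ 0.56449988, -0.0018607 ]), (172.49472045898438, 171.4153289794922), array([[ 0.47805575, -0.08736991],
       [ 0.6494648 , -0.08883987],
       [ 0.650944  ,  0.0836485 ],
       [ 0.47953498,  0.08511847]], dtype=float32))
(array([ 0.56449988, -0.0018607 ]), (172.49472045898438, 171.4153289794922), array([[ 0.47805575, -0.08736991],
       [ 0.6494648 , -0.08883987],
       [ 0.650944  ,  0.0836485 ],
       [ 0.47953498,  0.08511847]], dtype=float32))
[[ 13 175 143]
 [ 13 173 164]
 [ 16 136 188]] [ 14 175 156] [ 16 132 191]
[[402, 266], [408, 300], [207, 323], [202, 268]]
((531.07080078125, -2.2804718017578125), (140.75791931152344, 503.3596496582031), 3.1460182666778564) [[ 446.98553  245.1576 ]
 [ 474.6103  -257.44345]
 [ 615.15607 -249.71854]
 [ 587.5313   252.8825 ]]
```

View pics/crop0.png

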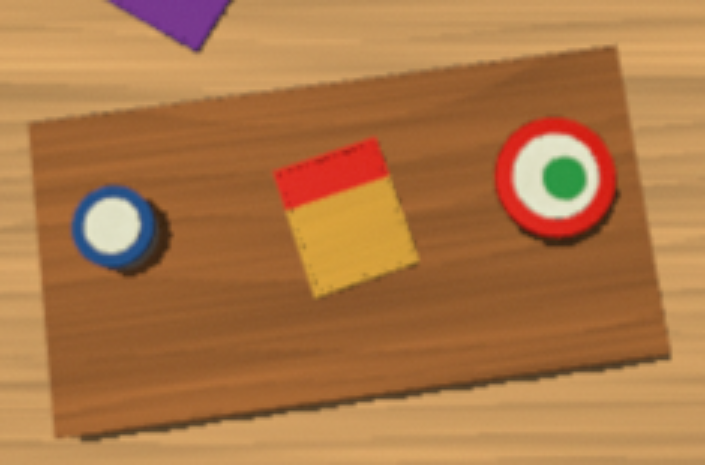

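The crop confirms it: a large red/brass tray on the ledge, red end towards the far edge. The far edge's corners are at about (199.7,245.7) and (395,220.3).

```bash
sed -i 's/brass=(H>=14)/brass=(H>=17)/' h.py; cat >> h.py <<'E'
def edge(s,cols,c0,c1):
    # ledge far edge: per-column strongest vertical step in brightness near the line c0-c1
    V=cv2.GaussianBlur(s['image'].astype(np.float32).sum(2),(5,1),0); pts=[]
    for u in cols:
        v0=c0[1]+(c1[1]-c0[1])*(u-c0[0])/(c1[0]-c0[0]); a=int(v0)-6
        g=V[a:a+13,u]-V[a+1:a+14,u]; j=int(g.argmax())
        if 0<j<12: d=.5*(g[j-1]-g[j+1])/(g[j-1]-2*g[j]+g[j+1]); pts.append((u,a+j+.5+d))
    P=cast(s,pts,.06)[:,:2]; l=cv2.fitLine(P.astype(np.float32),cv2.DIST_HUBER,0,.001,.001,.001).ravel()
    d=l[:2]*np.sign(l[1]); n=np.array([d[1],-d[0]]); return l[2:],d,n,np.std((P-l[2:])@n)
E
python3 - <<'E'
from h import *
s=dict(np.load('/tmp/top0.npz')); s['name']='top'
T=tray(s,(270,240,340,310),0.067)
for o in T: print(o[0],o[1])
print(T[2][2])
dx=T[0][0]-T[1][0]; print('tray yaw',np.degrees(np.arctan2(dx[1],dx[0])))
c=cast(s,[[199.7,245.7],[395,220.3],[413,324],[208.3,350.7]],.06)[:,:2]; print(c, np.linalg.norm(np.roll(c,-1,0)-c,axis=1))
p,d,n,e=edge(s,range(205,392),(199.7,245.7),(395,220.3)); print(p,d,n,'yaw',np.degrees(np.arctan2(n[1],n[0])),e)
x=(T[0][0]*0+T[2][0]); print('tray centre to edge',(x-p)@n)
for nm,uv,z in(('tin',(228,281),.042+.06),('tub',(375,264),.103)): print(nm,cast(s,uv,z))
E
```

```text
[0.59417938 0.00892643] (32.68473815917969, 88.481201171875)
[ 0.54013379 -0.00910766] (74.91608428955078, 91.34496307373047)
[ 0.55721222 -0.00337752] (110.9443130493164, 91.34496307373047)
[[ 0.49009326  0.0222775 ]
 [ 0.5191493  -0.06432301]
 [ 0.6243312  -0.02903254]
 [ 0.59527516  0.05756796]]
tray yaw 18.452977977573756
[[ 0.63954437  0.26082158]
 [ 0.70137051 -0.23255974]
 [ 0.44102818 -0.26482888]
 [ 0.38217845  0.22882849]] [0.49723999 0.26233457 0.49715278 0.25934683]
[ 0.67871934 -0.03688694] [-0.12518221  0.9921338 ] [0.9921338  0.12518221] yaw 7.1912785 0.000381130552230742
tray centre to edge -0.1163565398817762
tin [[0.54397521 0.17914513 0.102     ]]
tub [[ 0.58187465 -0.17242222  0.103     ]]
```

```bash
cat >> h.py <<'E'
def pose():
    o=ctrl.get_obs(); return np.array(o['tool_pos']),R.from_euler('xyz',o['orientation'],degrees=True),o
def goal(p,jaw):  # tool x down, tool z along jaw
    z=np.array([jaw[0],jaw[1],0]);z/=np.linalg.norm(z);x=np.array([0,0,-1.]);return np.array(p),R.from_matrix(np.c_[x,np.cross(z,x),z])
def delta(p,jaw):
    q,r,o=pose();gp,gr=goal(p,jaw);rv=np.degrees((r.inv()*gr).as_rotvec());sh=r.inv().apply(gp-q)*100
    print('at',q.round(4),'turn',rv.round(2),'shift cm',sh.round(2),'F',np.round(o['force'],1),'t',o['clock'])
n=np.array([.9921,.1252]);d=np.array([-.1252,.9921]);pe=np.array([.6787,-.0369])
E
python3 - <<'E'
from h import *
q,r,o=pose(); print(r.as_matrix().round(3))
s=(np.array([.5572,-.0034])-.092*n); print(s)
for t in([.36,.36,.22],[*s,.22]):
    for j in (d,-d): delta(t,j)
E
```

```text
[[-0.     0.964 -0.267]
 [-0.001 -0.267 -0.964]
 [-1.     0.     0.001]]
[ 0.4659268 -0.0149184]
at [0.1798 0.6502 0.2258] turn [ 1.5735e+02  1.0000e-02 -1.0000e-01] shift cm [ 0.62 25.1  23.17] F [0.4 0.3 0.9] t 0.15
at [0.1798 0.6502 0.2258] turn [-2.265e+01  7.000e-02  1.000e-02] shift cm [ 0.62 25.1  23.17] F [0.4 0.3 0.9] t 0.15
at [0.1798 0.6502 0.2258] turn [ 1.5735e+02  1.0000e-02 -1.0000e-01] shift cm [ 0.66 45.31 56.48] F [0.4 0.3 0.9] t 0.15
at [0.1798 0.6502 0.2258] turn [-2.265e+01  7.000e-02  1.000e-02] shift cm [ 0.66 45.31 56.48] F [0.4 0.3 0.9] t 0.15
```

Request:
servo_tool --deltas '[[[-4,0,0],[0,3.6,3.4],4.5],[[-8,0,0],[0,7.2,6.8],4.5],[[-12,0,0],[0,10.8,10.2],4.5],[[-16,0,0],[0,14.4,13.6],4.5],[[-20,0,0],[0,18,17],4.5]]'

```text
clock: 0.65
tool_pos: [0.3085, 0.4364, 0.2259]
orientation: [-15.9, 89.9, -101.1]
force: [1.3, 0.3, -0.2]
opening: 0.0534
```

```bash
python3 -c "
from h import *
delta([.466,-.015,.2],-d)"
```

```text
at [0.3085 0.4364 0.2259] turn [-2.46  0.08  0.03] shift cm [ 2.65 11.97 46.28] F [ 1.3  0.3 -0.2] t 0.65
```

Request:
servo_tool --deltas '[[[-1,0,0],[0.5,1.5,4.6],4.5],[[-2.4,0,0],[1,3,9.2],4.5],[[-2.4,0,0],[1.5,4.5,13.8],4.5],[[-2.4,0,0],[2,6,18.4],4.5],[[-2.4,0,0],[2.6,7,23],4.5]]'

```text
clock: 1.15
tool_pos: [0.3978, 0.2112, 0.2003]
orientation: [10.3, 89.9, -72.6]
force: [1.3, 0.5, 0.5]
opening: 0.0448
```

```bash
python3 -c "
from h import *
delta([.466,-.015,.2],-d)"
```

```text
at [0.3978 0.2112 0.2003] turn [-0.05  0.05 -0.01] shift cm [ 0.05  3.96 23.29] F [1.3 0.5 0.5] t 1.15
```

Request:
servo_tool --deltas '[[[0,0,0],[0,0.8,4.7],4.5],[[0,0,0],[0,1.6,9.4],4.5],[[0,0,0],[0,2.4,14.1],4.5],[[0,0,0],[0,3.2,18.8],4.5],[[0,0,0],[0,4,23.3],4.5]]'

```text
clock: 1.65
tool_pos: [0.4664, -0.0171, 0.2007]
orientation: [41.4, 89.9, -41.5]
force: [1.6, 1.3, 0.1]
opening: 0.045
```

```bash
python3 - <<'E'
from h import *
delta([.466,-.015,.063],-d)
w=snap('wrist'); np.savez('/tmp/w1.npz',**w); save(w,'pics/w1.png')
E
```

```text
at [ 0.4664 -0.0171  0.2007] turn [-0.05  0.04 -0.04] shift cm [13.77 -0.03 -0.23] F [1.6 1.3 0.1] t 1.65
```

View pics/w1.png

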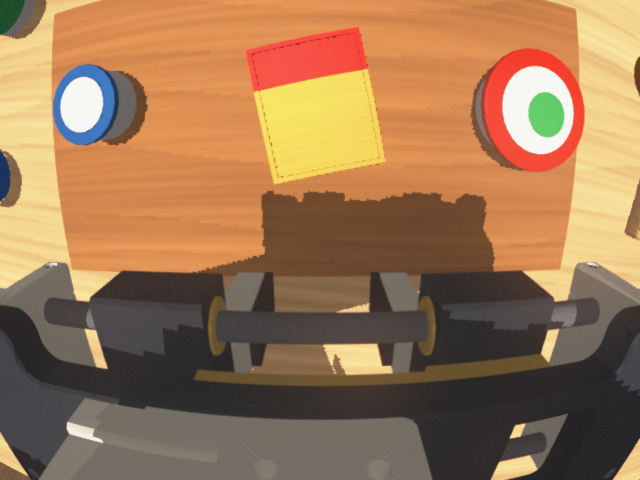

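The wrist view shows the tray square-cornered at (247,50), (360,28), (384,160) and (274,183), ahead of the fingers and clear of tin and tub.

```bash
python3 - <<'E'
from h import *
s=dict(np.load('/tmp/w1.npz'));s['name']='wrist'
c=cast(s,[[247,50],[360,28],[384,160],[274,183]],.068)[:,:2];print(c,np.linalg.norm(np.roll(c,-1,0)-c,axis=1));q=pose()[0][:2]
print('rel TCP: along n,d',np.c_[(c-q)@n,(c-q)@d])
E
```

```text
[[ 0.59598279  0.05741653]
 [ 0.62357116 -0.0273993 ]
 [ 0.52173193 -0.0597457 ]
 [ 0.49256058  0.02415048]] [0.08918993 0.10685278 0.08882307 0.10864061]
rel TCP: along n,d [[ 0.13748988  0.06246201]
 [ 0.15424136 -0.02513784]
 [ 0.0491569  -0.04447843]
 [ 0.0307198   0.04240723]]
```

Request:
servo_tool --deltas '[[[0,0,0],[3,0,0],4.5],[[0,0,0],[6,0,0],4.5],[[0,0,0],[9,0,0],4.5],[[0,0,0],[11,0,0],4.5],[[0,0,0],[12,0,0],4.5]]'

```text
clock: 2.2
tool_pos: [0.4662, -0.0225, 0.0786]
orientation: [-49.9, 89.7, -132.9]
force: [-0.7, -0.4, -0.7]
opening: 0.0454
```

```bash
python3 -c "
from h import *
delta([.466,-.015,.063],-d)"
```

```text
at [ 0.4662 -0.0225  0.0786] turn [-0.22  0.17  0.2 ] shift cm [ 1.56  0.08 -0.75] F [-0.7 -0.4 -0.7] t 2.2
```

Request:
servo_tool --deltas '[[[0,0,0],[0.6,0,-0.5],4.5],[[0,0,0],[1.1,0,-0.8],4.5],[[0,0,0],[1.4,0,-0.8],4.5],[[0,0,0],[1.5,0,-0.8],4.5]]'

```text
clock: 2.6
tool_pos: [0.4654, -0.0142, 0.0639]
orientation: [-44.0, 89.8, -127.0]
force: [-0.1, -0.6, -0.3]
opening: 0.0446
```

```bash
python3 -c "
from h import *
delta([.466,-.015,.063],-d)"
```

```text
at [ 0.4654 -0.0142  0.0639] turn [-0.19  0.16  0.15] shift cm [0.09 0.05 0.09] F [-0.1 -0.6 -0.3] t 2.6
```

Request:
servo_tool --deltas '[[[0,0,0],[0,0.6,0],4.5],[[0,0,0],[0,1.2,0],4.5],[[0,0,0],[0,1.6,0],4.5],[[0,0,0],[0,2.0,0],4.5],[[0,0,0],[0,2.4,0],4.5]]'

```text
clock: 3.1
tool_pos: [0.489, -0.0114, 0.0637]
orientation: [-54.0, 89.7, -137.1]
force: [-3.1, 1.8, 2.2]
opening: 0.045
```

Request:
servo_tool --deltas '[[[0,0,0],[0,0.4,0],4.5],[[0,0,0],[0,0.8,0],4.5],[[0,0,0],[0,1.2,0],4.5],[[0,0,0],[0,1.6,0],4.5],[[0,0,0],[0,2.0,0],4.5]]'

```text
clock: 3.6
tool_pos: [0.5092, -0.0089, 0.0636]
orientation: [-53.9, 89.7, -136.9]
force: [-3.9, 1.6, 2.1]
opening: 0.0449
```

```bash
python3 - <<'E'
from h import *
q,r,o=pose();print('tcp to edge',(q[:2]-pe)@n)
delta([*(pe-.115*n+((q[:2]-pe)@d)*d),.063],-d)
w=snap('wrist'); np.savez('/tmp/w2.npz',**w); save(w,'pics/w2.png')
E
```

```text
tcp to edge -0.16465353471654093
at [ 0.5092 -0.0089  0.0636] turn [-0.2   0.16  0.22] shift cm [ 0.04  4.97 -0.02] F [-3.9  1.6  2.1] t 3.6
```

View pics/w2.png

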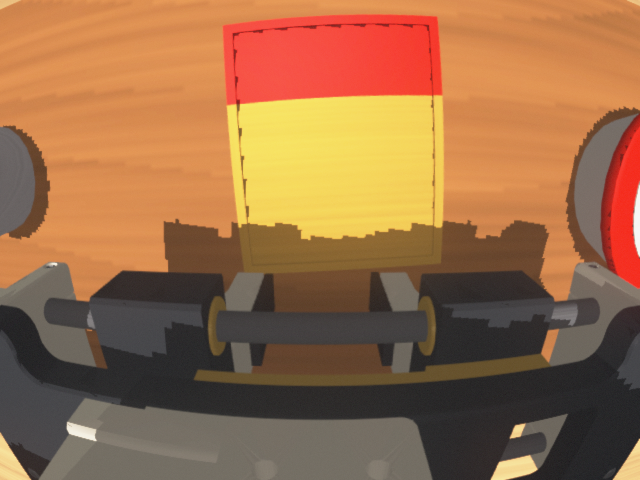

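The tray now sits almost square in front of both fingers: its line runs from (228,104) to (442,95), with tin and tub clear. I keep pushing.

Request:
servo_tool --deltas '[[[0,0,0],[0,0.5,0],4.5],[[0,0,0],[0,1.0,0],4.5],[[0,0,0],[0,1.5,0],4.5],[[0,0,0],[0,2.0,0],4.5],[[0,0,0],[0,2.5,0],4.5]]'

```text
clock: 4.15
tool_pos: [0.5351, -0.0058, 0.0635]
orientation: [-49.9, 89.7, -132.9]
force: [-3.1, -0.9, 2.1]
opening: 0.0449
```

Request:
servo_tool --deltas '[[[0,0,0],[0,0.5,0],4.5],[[0,0,0],[0,1.0,0],4.5],[[0,0,0],[0,1.4,0],4.5],[[0,0,0],[0,1.7,0],4.5],[[0,0,0],[0,2.0,0],4.5]]'

```text
clock: 4.65
tool_pos: [0.555, -0.0034, 0.0635]
orientation: [-51.6, 89.7, -134.6]
force: [-4.1, -0.6, 3.3]
opening: 0.0452
```

```bash
python3 - <<'E'
from h import *
q,r,o=pose();print('tcp to edge',(q[:2]-pe)@n)
delta([*(pe-.1045*n+((q[:2]-pe)@d)*d),.063],-d)
w=snap('wrist');a=snap('top'); np.savez('/tmp/w3.npz',**w);np.savez('/tmp/a3.npz',**a)
cv2.imwrite('pics/w3.png',np.vstack([w['image'][:300],cv2.resize(a['image'][200:340,180:440],(640,300))])[:,:,::-1])
E
```

```text
tcp to edge -0.11851573873926918
at [ 0.555  -0.0034  0.0635] turn [-0.2   0.18  0.22] shift cm [ 0.04  1.4  -0.  ] F [-4.1 -0.6  3.3] t 4.65
```

View pics/w3.png

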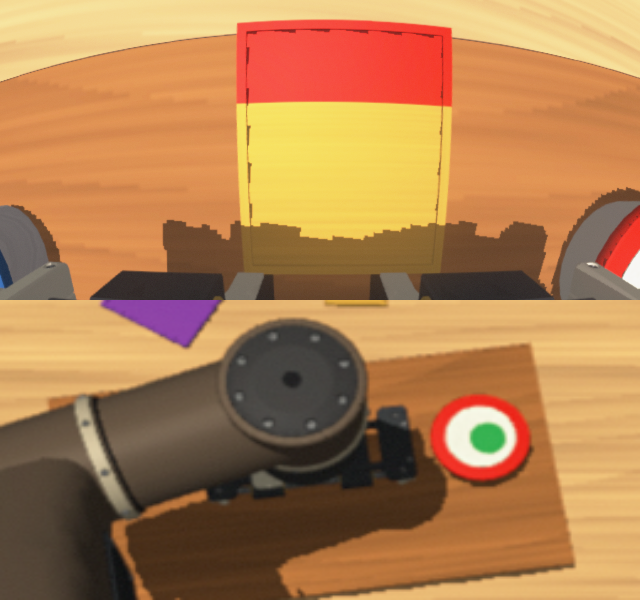

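The tray's red front is just past the edge (edge at row ~33–37 beside the tray). The colour line runs from (237,102) to (451,105). The top view is blocked by the arm, but the tub is untouched.

```bash
cat >> h.py <<'E'
def wmeasure(s,show=True):
    # line: per-column red->brass transition (floor, z .066); edge: per-column counter->ledge saturation step either side (z .06)
    r,b=masks(s['image']); k=max(cv2.findContours(r,0,1)[0],key=lambda c:cv2.contourArea(c)*(abs(c[:,0,0].mean()-345)<60)); x0,y0,w,h=cv2.boundingRect(k)
    L=[]
    for u in range(x0+20,x0+w-20,4):
        v=np.flatnonzero(r[y0:y0+h+10,u]); L.append((u,y0+v.max()+.5))
    V=s['image'].astype(np.float32); V=cv2.GaussianBlur(V[:,:,2]+V[:,:,1],(5,3),0); E=[]
    for u in [*range(x0-110,x0-8,4),*range(x0+w+8,x0+w+110,4)]:
        p=proj(s,[*(pe+d*0),.06])[0]; g=V[:200,u]-np.roll(V[:200,u],-2); g[-3:]=0
        # expected row from the known edge
        t=np.linspace(-.25,.25,501); q=proj(s,np.c_[pe+t[:,None]*d,np.full(501,.06)]); v0=int(np.interp(u,*zip(*sorted(map(tuple,q)))))
        a=max(v0-15,1); j=a+int(g[a:v0+16].argmax()); E.append((u,j+1))
    Lp=cast(s,L,.066)[:,:2]; Ep=cast(s,E,.06)[:,:2]
    f=lambda P:cv2.fitLine(P.astype(np.float32),cv2.DIST_HUBER,0,.001,.001,.001).ravel()
    l,e=f(Lp),f(Ep); dl,de=[x[:2]*np.sign(x[1]) for x in(l,e)]; ne=np.array([de[1],-de[0]])
    print('edge yaw',np.degrees(np.arctan2(ne[1],ne[0])),'scatter',np.std((Ep-e[2:])@ne),'vs top edge',((e[2:]-pe)@n))
    print('line yaw rel edge',np.degrees(np.arctan2(de[0]*dl[1]-de[1]*dl[0],de@dl)),'mid line from edge mm',1000*(Lp.mean(0)-e[2:])@ne,'(top edge)',1000*(Lp.mean(0)-pe)@n)
E
python3 - <<'E'
from h import *
s=dict(np.load('/tmp/w3.npz'));s['name']='wrist';wmeasure(s)
E
```

```text
edge yaw 7.2011747 scatter 0.00015213914182957364 vs top edge 0.00012045950876238973
line yaw rel edge -33.449 mid line from edge mm -20.803823512472917 (top edge) -20.68771772737384
```

The edge agrees with the top view to 0.1 mm. The colour-line fit is corrupted (-33° is impossible), so I check its pixels.

```bash
python3 - <<'E'
from h import *
import re
t=open('h.py').read()
t=t.replace("L.append((u,y0+v.max()+.5))","c=s['image'][y0+10:y0+h+25,u,1].astype(float); L.append((u,y0+10+int(np.argmax(np.diff(c)))+.5))")
open('h.py','w').write(t)
s=dict(np.load('/tmp/w3.npz'));s['name']='wrist'
c=cast(s,[[241,102.5],[344,103],[448,105]],.066)[:,:2];print((c-pe)@n*1000)
r,b=masks(s['image']);k=max(cv2.findContours(r,0,1)[0],key=lambda c:cv2.contourArea(c)*(abs(c[:,0,0].mean()-345)<60));print(cv2.boundingRect(k))
E
python3 - <<'E'
from h import *
s=dict(np.load('/tmp/w3.npz'));s['name']='wrist';wmeasure(s)
E
```

```text
[-31.82631752 -32.96049124 -31.95837881]
(245, 21, 207, 85)
edge yaw 7.2011747 scatter 0.00015213914182957364 vs top edge 0.00012045950876238973
line yaw rel edge -0.17470282 mid line from edge mm -32.45524928150117 (top edge) -32.338784768946944
```

The colour line is 32.4 mm short of the edge and square to it within 0.2°. The TCP offset agrees within 2 mm.

Request:
servo_tool --deltas '[[[0,0,0],[0,0.5,0],4.5],[[0,0,0],[0,1.0,0],4.5],[[0,0,0],[0,1.5,0],4.5],[[0,0,0],[0,2.0,0],4.5],[[0,0,0],[0,2.4,0],4.5]]'

```text
clock: 5.25
tool_pos: [0.5797, -0.0003, 0.0634]
orientation: [-46.3, 89.7, -129.3]
force: [-4.3, 0.3, 3.2]
opening: 0.045
```

```bash
python3 - <<'E'
from h import *
w=snap('wrist');wmeasure(w);q=pose()[0];print((q[:2]-pe)@n,q)
E
```

```text
edge yaw 7.2535625 scatter 0.00013348197945324748 vs top edge 0.00040287269117000787
line yaw rel edge -0.32039088 mid line from edge mm -7.820483866216953 (top edge) -7.420688552777252
-0.09301812300988768 [ 5.80320888e-01 -2.88230094e-04  6.34130891e-02]
```

Request:
servo_tool --deltas '[[[0,0,0],[0,0.3,0],4.5],[[0,0,0],[0,0.5,0],4.5],[[0,0,0],[0,0.7,0],4.5],[[0,0,0],[0,0.75,0],4.5],[[0,0,0],[0,0.75,0],4.5]]'

```text
clock: 5.8
tool_pos: [0.5879, 0.0007, 0.0634]
orientation: [-37.6, 89.8, -120.6]
force: [-2.8, 0.4, 2.3]
opening: 0.0452
```

```bash
python3 - <<'E'
from h import *
w=snap('wrist');wmeasure(w);q=pose()[0];print((q[:2]-pe)@n,q)
cv2.imwrite('pics/w5.png',w['image'][:300,:,::-1])
E
```

```text
edge yaw 7.2244596 scatter 0.00013989809736599388 vs top edge 0.0004931123680031606
line yaw rel edge -0.34683058 mid line from edge mm 0.40696355573313314 (top edge) 0.9115664625961247
-0.08534467967153768 [0.58793249 0.00068601 0.0634216 ]
```

View pics/w5.png

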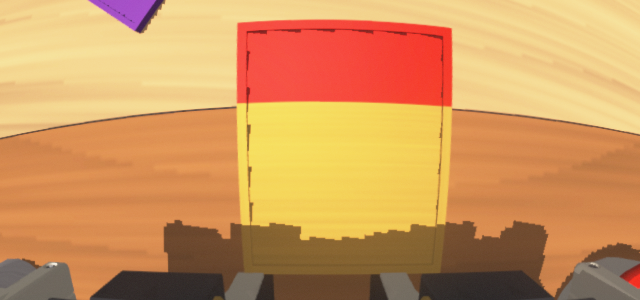

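The colour line, from (237,102) to (451,105), meets the ledge edge on both sides at rows ~107–109, allowing for its height. It measures +0.4 mm. I back off straight behind, then up and away.

Request:
servo_tool --deltas '[[[0,0,0],[0,-0.8,0],4.5],[[0,0,0],[0,-2.0,0],4.5],[[0,0,0],[0,-3.5,0],4.5],[[0,0,0],[-1,-5,0],4.5],[[0,0,0],[-3,-6,0],4.5]]'

```text
clock: 6.35
tool_pos: [0.5256, -0.0071, 0.0925]
orientation: [-58.4, 89.6, -141.4]
force: [0.5, -0.2, 1.3]
opening: 0.0448
```

Request:
servo_tool --deltas '[[[0,0,0],[-4,-1,0],4.5],[[0,0,0],[-8,-2,0],4.5],[[0,0,0],[-11,-3,0],4.5],[[0,0,0],[-13,-4,0],4.5],[[0,0,0],[-13,-4,0],4.5]]'

```text
clock: 6.85
tool_pos: [0.4867, -0.0112, 0.2261]
orientation: [35.3, 89.9, -47.7]
force: [0.2, -0.1, 0.2]
opening: 0.0447
```

```bash
python3 - <<'E'
from h import *
print(pose()[0],ctrl.get_obs()['force']); w=snap('wrist');a=snap('top')
cv2.imwrite('pics/f.png',np.vstack([w['image'][:300],cv2.resize(a['image'][120:340,100:570],(640,300))])[:,:,::-1])
wmeasure(w)
T=tray(a,(270,205,345,310),.067)
print('top: red,brass centres from edge',[(t[0]-pe)@n for t in T],[t[1] for t in T]); v=T[0][0]-T[1][0]; print('yaw',np.degrees(np.arctan2(v[1],v[0]))-7.2)
E
```

```text
[ 0.48665716 -0.01120767  0.22605185] [ 0.20675782 -0.12014122  0.17041294]Traceback (most recent call last):
  File "<stdin>", line 4, in <module>
  File "h.py", line 59, in wmeasure
    Lp=cast(s,L,.066)[:,:2]; Ep=cast(s,E,.06)[:,:2]
       ~~~~^^^^^^^^^^
  File "h.py", line 8, in cast
    uv=np.atleast_2d(np.array(uv,float)); d=(uv-[s['cx'],s['cy']])/s['f']
                                             ~~^~~~~~~~~~~~~~~~~~
ValueError: operands could not be broadcast together with shapes (1,0) (2,)
```

View pics/f.png

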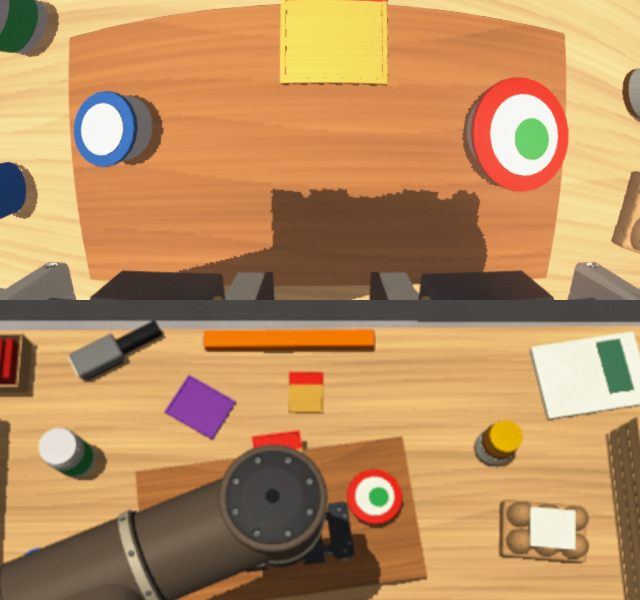

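The tray rests there, tin, tub and the rest untouched. The wrist view shows the back edge from (282,82) to (387,84), and the top view shows the red band past the edge. The colour line is at the rim of the wrist frame, so I check the back face, which should be at -75 mm, then hand in.

```bash
python3 - <<'E'
from h import *
w=snap('wrist');a=snap('top')
c=cast(w,[[282,82.5],[334,84],[387,84.5]],.067)[:,:2];print('back face mm',(c-pe)@n*1000)
r,_=masks(a['image']);k=np.zeros_like(r);k[205:245,270:340]=r[205:245,270:340]
P=cast(a,np.argwhere(k)[:,::-1],.067)[:,:2]; print('red front from edge mm',np.percentile((P-pe)@n,[2,98])*1000)
for nm,uv,z in(('tin',(104,129),.102),('tub',(518,135),.103)): print(nm,cast(w,uv,z))
e=cast(w,[[282,82.5],[387,84.5]],.067);v=e[0]-e[1];print('yaw err',np.degrees(np.arctan2(-v[0],v[1]))-7.2)
print(ctrl.close_job())
E
```

```text
back face mm [-75.54926942 -77.39418234 -76.75677232]
red front from edge mm [ 4.63590891 33.84731492]
tin [[0.54629305 0.1780202  0.102     ]]
tub [[ 0.58073605 -0.16097396  0.103     ]]
yaw err -0.7987422282634675
the job is handed in; nothing more can be done
None
```

I pushed the tray with two spread fingertips on its back face until its red-brass line was over the customer's edge. I then backed off, raised the hand and handed the job in at about 7 s on the robot's clock. `close_job` gives no verdict.

- **Colour line:** before I backed off, the wrist camera put the line 0.4 mm past the edge (0.9 mm against the top-view edge) and 0.35° off square.
- **After release:** the back face read -75.5 to -77.4 mm from the edge (should be -75), about 0.8° off square. The red front read about +34 mm (should be +35). All of this puts the line within 3 mm, inside the 8 mm allowed.
- **Forces:** the readings I had during the push were about 5 N or less at the tool, and near zero after I withdrew.

**Checks that failed or disagreed:**
- **Line fit:** the first automatic fit was wrong (-33°), so I fixed it mid-task.
- **Last wrist check:** the colour-line check after release failed because the line was at the picture's border, so I used the back face and red front instead.
- **Tub:** the last wrist reading, from a pixel picked by eye, was 11 mm off the starting top-view reading. In the top view the tub stayed at about pixel (375,264) from start to finish, so I take it as unmoved. The tin agreed within 3 mm.

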